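# Clamp the macro block for trimming

## Task

Take the large wax block from the cold plate and lay it flat on the bed of the block clamp, wax side up and squarely between the two jaws, its long way running from jaw to jaw. Then crank the clamp's handle clockwise until you feel the jaw bite, so that the block stays firmly clamped when you let go, but do not crush it. Leave everything else on the bench where it is.

Things in the scene. Friction and masses are not known exactly. Their poses are not given: they have to be found in the camera images.
- macro_block: The large embedded block, 24 mm high: a white plastic cassette 64 (x) x 44 (y) x 8 mm with a centred block of pale wax, 52 (x) x 36 (y) x 16 mm, on top; about 70 g. It lies wax up on the cold plate; take it by the long sides of the wax. Origin at the centre of its underside, x along its length, z up.
- clamp: The block clamp, a dark steel bench vise bolted down: base 110 (x) x 270 (y) mm, its flat top, the bed, 30 mm above the bench. The jaws close along its y axis; the fixed jaw stands near its -y end, a grey gear head with the crank on top (70 x 62 mm, 44 mm above the bed) at its +y end, centred 90 mm from the middle. Origin at the centre of the base's underside, z up.
- fixed_jaw: Fixed steel jaw, 70 mm wide, 22 mm high above the bed, 25 mm thick. Origin on the bed at the middle of its biting face; same axes as the clamp, so the face looks along +y.
- jaw: Sliding steel jaw, 70 mm wide, 22 mm high, 36 mm thick, driven by the crank, with a stiff spring-loaded face plate that gives up to 8 mm (25 N per mm). Origin on the bed at the middle of its biting face (plate out), which looks along the clamp's -y; it starts 82 to 96 mm from the fixed jaw's face and moves towards it as the crank turns clockwise seen from above.
- crank (a joint): Angle of the crank (rad), growing clockwise seen from above (closing), range 0 to 11.7. The gap between the jaws is 98 mm at 0 and shrinks 3.5 mm per rad. At 0 the arm points along the clamp's +y. Friction is about 3 N at the grip; the crank stays where it is left. Once the jaw bites, the push at the grip climbs: 6 to 9 N clamps firmly, above some 12 N crushes the wax.
- crank_axis (a point): Point on the crank's upright axis, 111 mm above the bench, at half the height of the crank's grip.
- crank_grip (a point): Middle of the crank's grip: an upright black cylinder, 20 mm in diameter and 42 mm high (from 90 to 132 mm above the bench), 45 mm from the crank's axis. It spins freely on its pin, so it can be held from above with a fixed hand while it is led round in a circle.
- cold_plate: Cold plate, fixed: a flat grey slab with a metal top, 150 (x) x 310 (y) x 25 mm high, on which the blocks lie in a row along y, 95 mm apart. Origin at the centre of its underside.
- small_block_a: Small embedded block, not wanted: cassette 40 x 28 x 6 mm with 8 mm of wax on top, on the cold plate. Origin at the centre of its underside.
- small_block_b: A second small embedded block like the first, not wanted.
- brush: Fine brush, 170 mm long, 8 mm thick, lying along x on the bench between the clamp and the cold plate. Origin under its middle.
- bottle: Reagent bottle, 64 mm in diameter, 150 mm high, standing at the back. Origin at the centre of its underside.
- jar: Open glass jar, 70 mm in diameter, 80 mm high, at the back. Origin at the centre of its underside.
- forceps: Steel forceps, 125 mm long, lying at the back. Origin under the middle.
- slide_box: Flat box for slides, 87 x 182 x 35 mm, at the right. Origin at the centre of its underside.
Not all that is in view belongs to the job. What is shaped like the macro_block but black or brown is not meant.

How it is judged:
By the outcome, as a careful person would: the job done as asked, in the order asked, and still so for the second after the job is handed in, with the robot touching nothing.
It also fails if it takes over 72 s, if anything falls off the work surface, if the arm or the gripper's body presses on something with over 40 N, if the wrist force passes 120 N, or if a joint passes its speed limit or range.

## Robot

A 6-joint arm with a two-finger parallel gripper is mounted at the origin on the work surface. World frame = base frame: x ahead of the robot, y to its left, z up, the work surface at z = 0. Lengths are in m, angles in rad, forces in N, time in s.
With the tool pointing down it reaches from about 0.35 to 0.775 m from the base axis. Payload 7.3 kg.
Tool frame: the origin (TCP) lies midway between the tips of the shut fingers; the grasp point (between the pads) lies 19 mm behind it (tcp_to_grasp is the distance from the TCP to the grasp point, in m); z points along the fingers, y is the line along which they close (so a half turn about z gives the same grasp; the last joint's range is limited). The gripper opens to 92 mm and grips with 3 to 60 N. Pads are 19 mm wide; open, the fingers measure 130 mm over their backs; the gripper's body (75 mm by 190 mm) begins 47 mm behind the grasp point.
Start: joints at [-1.28, 0.342, 1.524, -0, 1.275, -0.146], TCP at [0.222, -0.476, 0.227] pointing down, gripper open.
Joint ranges: [-2.53, 2.53], [-0.77, 2.02], [0.04, 2.7], [-1, 4.14], [0.28, 2.66], [-3.11, 3.11]. Speed limits (rad/s): [2.57, 2.57, 3.14, 3.14, 3.14, 3.14].

## Interface

Orientations are given as [roll, pitch, yaw] about the fixed x, y, z axes, in that order (R = Rz(yaw) Ry(pitch) Rx(roll)).
In Python, from cell import observe, read_camera, calibration, hand_in, tcp_to_grasp gives the robot as it stands.
- The arm moves only by the tool send_rows, never from a script. Its argument "targets" is a list of rows, each a list of 5 numbers: the opening, from 0 (shut) to 1 (fully open), then the shift along the world's x, y, z in m, then the turn about the world's z in rad. A call has 1 to 5 rows; each row shifts and turns the commanded pose from where the row before left it; what a row does not reach is not made up. A row lasts 1/10 s, in which the tool goes at most 50 mm and 8.59 degrees, less where a joint would pass 70% of its speed; a pose out of reach is approached as far as the arm can. A call is refused whole if a number of a shift passes 0.05 or a number of a turn 0.15, either way. A call with a gripper value outside its range is refused whole. The fingers move at their own pace and stop on an object; "grip_force" is the grip in N (left out, the last holds). Time passes only in rows, so rows that do not move let the fingers close. It gives the time, the measured TCP pose, the force, the opening and the grip force at its end, in the units of the state.
- observe(): the state, without advancing time (a new reading comes with each control period).
- read_camera(name): name is "scene" or "top" or "wrist"; returns (picture, depth): 384x512x3 uint8, red, green, blue; 384x512 float32, m along the optical axis (not along the pixel's ray), 0 where there is no reading.
- calibration(name): a dict with "intrinsics" (3x3 intrinsics, pixels), "world_to_cam" (4x4, takes a point from world to camera coordinates); the wrist camera has in their place "hand_eye" (4x4, takes a point from camera to tool coordinates, whose origin is the TCP and whose axes are the flange's). Camera axes: x right, y up, looking along -z (the intrinsics and any distortion apply to the point x, -y, -z); pixel columns grow to the right and rows downward; lengths in m; the calibration is good to about 2 mm. A picture is of the moment at which its call begins: read the wrist's pose just before it. calibration takes no time and is no camera call.
- hand_in(): hands the job in; it is judged then, once.
The state is a dict: "time": time; "qpos": joint angles; "qvel": joint speeds; "joint_efforts": joint torques, N m; "tool_pos": TCP position; "tool_rot": TCP orientation; "contact_force": force on the tool from outside, world axes, zero at the start; "torque": the same for the moment, N m; "opening": finger opening in m; "grip_force": force on a finger pad.
Only numpy, scipy, OpenCV 4.12 (cv2) and the standard library are available. Lean on these libraries where they do the work, as an engineer would, in place of code of your own. Each camera call takes 0.05 s, during which the arm holds its last target. There are 200 camera calls.

## Working session

There is one attempt and no reset: what is moved stays moved. The work goes in short steps, Python scripts to look and compute and a tool call to move; the robot and the scene stay as the last step left them, time stands still between calls to the robot, and variables do not carry over. Pictures are saved under pics/ and viewed, at most 10 in all, crops included, and the job is handed in when it is done.

Besides the shell and the picture viewer there is one more tool, called after "Emit:" as a command line: name --pt "numbers of a row" for each row, then --argument value for the rest. send_rows: Moves the arm, as the interface text tells. Its arguments: {"type":"object","properties":{"targets":{"type":"array","items":{"type":"array","items":{"type":"number"}}},"grip_force":{"type":"number"}},"required":["targets"]}

```bash
mkdir -p pics; ls; cat > h.py <<'E'
import numpy as np, cv2, os
from cell import observe, read_camera, calibration, hand_in, tcp_to_grasp
from scipy.spatial.transform import Rotation as R
def shot(n,f=None):
    s=observe(); p,d=read_camera(n)
    if f: cv2.imwrite('pics/'+f+'.png',p[:,:,::-1])
    np.savez('%s.npz'%n,p=p,d=d,tp=s['tool_pos'],tr=s['tool_rot'])
    return p,d
def cloud(n):
    z=np.load('%s.npz'%n); d=z['d']; c=calibration(n); K=np.array(c['intrinsics'])
    v,u=np.mgrid[:d.shape[0],:d.shape[1]]
    pts=np.stack([(u-K[0,2])/K[0,0]*d,-(v-K[1,2])/K[1,1]*d,-d],-1)
    if n=='wrist':
        T=np.eye(4);T[:3,:3]=R.from_euler('xyz',z['tr']).as_matrix();T[:3,3]=z['tp'];M=T@np.array(c['hand_eye'])
    else: M=np.linalg.inv(np.array(c['world_to_cam']))
    w=pts@M[:3,:3].T+M[:3,3]; w[d==0]=np.nan
    return z['p'],w
E
python3 - <<'E'
from h import *
s=observe(); print(s); print(tcp_to_grasp, {k:v for k,v in calibration('top').items()})
shot('top','top0'); shot('scene','scene0')
E
```

```text
pics
{'time': 0.0, 'qpos': array([-1.27997105e+00,  3.42726974e-01,  1.52501851e+00,  6.13082887e-06,
        1.27541187e+00, -1.45984014e-01]), 'qvel': array([ 0.00057443,  0.00014079,  0.00235862, -0.00162512, -0.00079854,
        0.00185583]), 'joint_efforts': array([-2.63285358e-03, -4.31254399e+01, -2.44224483e+01,  7.13691255e-02,
        5.58120373e-02, -1.47902188e-04]), 'tool_pos': array([ 0.22201154, -0.47529286,  0.22604224]), 'tool_rot': array([-3.14004545e+00, -2.33411085e-04,  4.36807317e-01]), 'contact_force': array([-0.10028456,  0.0134592 ,  0.22563682]), 'torque': array([0.0590946 , 0.0321544 , 0.01589839]), 'grip_force': 0.0, 'opening': 0.09186760772873175}
0.0188 {'intrinsics': array([[455.90112581,   0.        , 259.10160766],
       [  0.        , 455.90112581, 205.14211124],
       [  0.        ,   0.        ,   1.        ]]), 'world_to_cam': array([[-5.17828746e-02, -9.98658328e-01, -2.80340470e-04,
        -4.17570629e-02],
       [ 9.76723927e-01, -5.07040298e-02,  2.08421380e-01,
        -5.94559835e-01],
       [-2.08155961e-01,  1.05188429e-02,  9.78039084e-01,
        -1.34747709e+00],
       [ 0.00000000e+00,  0.00000000e+00,  0.00000000e+00,
         1.00000000e+00]])}
```

View pics/top0.png

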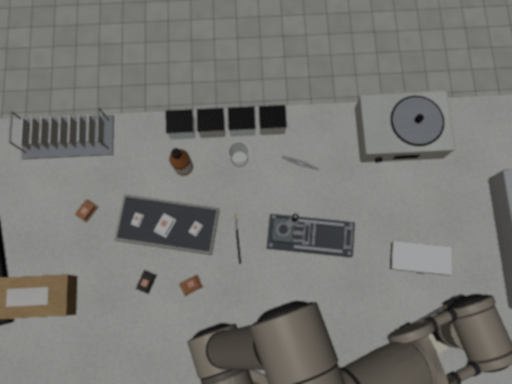

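View pics/scene0.png

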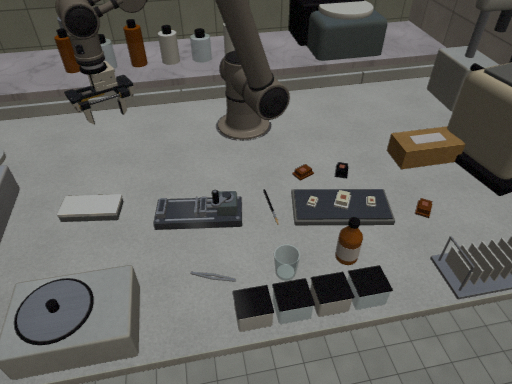

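The top view shows these candidates:
- Large white block, middle of the cold plate, (165,225). This is my choice.
- Small white blocks, not wanted, (137,220) and (196,229).
- Brown or black decoys off the plate, (87,210), (146,282) and (191,285).

The clamp is at (311,235), with the crank grip at (295,217). Next I check the choice in one close crop and measure.

```bash
python3 - <<'E'
from h import *
p,w=cloud('top')
a=cv2.resize(p[190:258,110:225],None,fx=6,fy=6,interpolation=cv2.INTER_CUBIC)
b=cv2.resize(p[205:265,260:360],None,fx=6,fy=6,interpolation=cv2.INTER_CUBIC)[:,:690]
im=np.zeros((600,690,3),np.uint8); 
a=cv2.resize(a,(507,300)); b=cv2.resize(b,(500,300)); im=np.vstack([np.pad(a,((0,0),(0,0),(0,0))),np.pad(b,((0,0),(0,7),(0,0)))])
cv2.imwrite('pics/crop1.png',im[:,:,::-1])
for n,(u,v) in dict(macro=(165,225),sa=(137,220),sb=(196,229),grip=(295,217),plate=(180,210),bed=(325,235)).items(): print(n,np.round(w[v-1:v+2,u-1:u+2].reshape(-1,3).mean(0),4))
def rect(m,name):
    q=w[m][:,:2].astype(np.float32); r=cv2.minAreaRect(q*1000); print(name,len(q),r, np.nanmedian(w[m][:,2]))
box=lambda u0,u1,v0,v1:(np.mgrid[:384,:512][1]>=u0)&(np.mgrid[:384,:512][1]<u1)&(np.mgrid[:384,:512][0]>=v0)&(np.mgrid[:384,:512][0]<v1)
z=w[:,:,2]
rect(box(150,182,208,242)&(z>.029),'macro all'); rect(box(150,182,208,242)&(z>.042),'wax')
rect(box(110,225,190,258)&(z>.015)&(z<.03),'plate')
rect(box(260,362,205,265)&(z>.02)&(z<.036),'clamp base')
rect(box(260,362,205,265)&(z>.045)&(z<.06),'jaws')
rect(box(260,362,205,265)&(z>.068)&(z<.08),'head')
rect(box(260,362,205,265)&(z>.12),'grip')
rect(box(225,250,205,270)&(z>.004)&(z<.03),'brush')
E
```

```text
macro [0.5466 0.2212 0.0504]
sa [nan nan nan]
sb [0.5307 0.127  0.0411]
grip [ 0.5354 -0.1744  0.1353]
plate [0.5969 0.1784 0.0247]
bed [ 0.4926 -0.2733  0.0306]
macro all 390 ((552.0062255859375, 223.57550048828125), (97.9656982421875, 105.90387725830078), 88.53375244140625) 0.04285781775283193
wax 200 ((548.4956665039062, 225.10476684570312), (37.32841110229492, 51.43609619140625), 60.49232864379883) 0.049475347341124465
plate 3804 ((555.3312377929688, 220.72401428222656), (310.8936767578125, 150.80335998535156), 78.62963104248047) 0.024644287800641207
clamp base 1875 ((495.5373840332031, -230.2740936279297), (270.466552734375, 110.85604858398438), 81.08783721923828) 0.03015079464626691
jaws 497 ((495.452880859375, -232.29379272460938), (246.6287841796875, 70.34571075439453), 81.08079528808594) 0.052149425232971724
head 286 ((508.501220703125, -146.7254638671875), (73.23130798339844, 69.82804107666016), 80.39439392089844) 0.07440710038387621
grip 39 ((536.63720703125, -174.87313842773438), (16.36516571044922, 17.546056747436523), 0.9788082242012024) 0.13256707048582683
brush 274 ((506.1017150878906, 2.0728416442871094), (76.77628326416016, 205.17739868164062), 87.7470932006836) 0.005866312000076257
```

View pics/crop1.png

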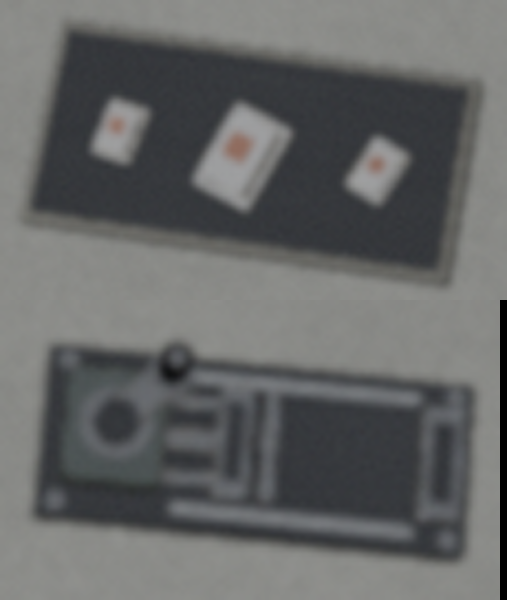

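The crop confirms it. The large white block, about (240,157) in the crop, is the macro block, with small ones on either side. The vise has its crank grip at about (175,362). Measured sizes match: wax 37x51 at z 0.050, base 270x111, grip 43 mm from the axis. Now I move above the block.

Emit:
send_rows --pt "1 0.016 0.035 0 0.11" --pt "1 0.016 0.035 0 0.11" --pt "1 0.016 0.035 0 0.11" --pt "1 0.016 0.035 0 0.11" --pt "1 0.016 0.035 0 0.11"

```text
time: 0.6
tool_pos: [0.3024, -0.2991, 0.2265]
tool_rot: [-3.141, -0.0, 0.991]
contact_force: [1.2, 0.4, -0.0]
opening: 0.0919
grip_force: 0.0
```

Emit:
send_rows --pt "1 0.016 0.035 0 0.11" --pt "1 0.016 0.035 0 0.11" --pt "1 0.016 0.035 0 0.11" --pt "1 0.016 0.035 0 0.11" --pt "1 0.016 0.035 0 0.11"

```text
time: 1.1
tool_pos: [0.3823, -0.1241, 0.2266]
tool_rot: [-3.141, -0.0, 1.541]
contact_force: [0.2, -1.0, 0.2]
opening: 0.0918
grip_force: 0.0
```

Emit:
send_rows --pt "1 0.016 0.035 0 0.11" --pt "1 0.016 0.035 0 0.11" --pt "1 0.016 0.035 0 0.11" --pt "1 0.016 0.035 0 0.11" --pt "1 0.016 0.035 0 0.11"

```text
time: 1.6
tool_pos: [0.4624, 0.0509, 0.2265]
tool_rot: [-3.141, -0.0, 2.092]
contact_force: [0.1, -0.8, -0.2]
opening: 0.092
grip_force: 0.0
```

Emit:
send_rows --pt "1 0.016 0.035 0 0.11" --pt "1 0.016 0.035 0 0.11" --pt "1 0.016 0.035 0 0.11" --pt "1 0 0 0 0.1" --pt "1 0 0 0 0.1"

```text
time: 2.1
tool_pos: [0.51, 0.1555, 0.2259]
tool_rot: [-3.141, -0.001, 2.623]
contact_force: [-0.5, -0.4, -1.5]
opening: 0.0922
grip_force: 0.0
```

```bash
python3 - <<'E'
from h import *
print(np.round(calibration('wrist')['hand_eye'],3), observe()['tool_pos'],observe()['tool_rot'],observe()['qpos'],observe()['time'])
p,d=shot('wrist','wr1'); _,w=cloud('wrist'); z=w[:,:,2]
near=np.hypot(w[:,:,0]-.5485,w[:,:,1]-.225)<.046
for a,b,n in((.042,.056,'wax'),(.029,.056,'all')):
    m=near&(z>a)&(z<b); print(n,m.sum(),cv2.minAreaRect(w[m][:,:2].astype(np.float32)*1000),np.nanmedian(z[m]), np.argwhere(m).mean(0))
E
```

```text
[[-0.001  0.952  0.306  0.083]
 [ 1.     0.001 -0.     0.001]
 [-0.     0.306 -0.952 -0.158]
 [ 0.     0.     0.     1.   ]] [0.50996812 0.15548856 0.2258831 ] [-3.14072458e+00 -1.17168355e-03  2.62318654e+00] [ 1.52120433e-01  3.58455110e-01  1.50193128e+00  5.00144945e-05
  1.28266369e+00 -9.00284532e-01] 2.1
wax 1685 ((550.5634155273438, 227.14102172851562), (36.35188293457031, 52.12834548950195), 59.303104400634766) 0.048754699703619286 [168.40059347 331.68783383]
all 2316 ((550.1910400390625, 226.8621368408203), (43.825408935546875, 64.16146087646484), 58.488365173339844) 0.048364044369337555 [164.81692573 328.96977547]
```

View pics/wr1.png

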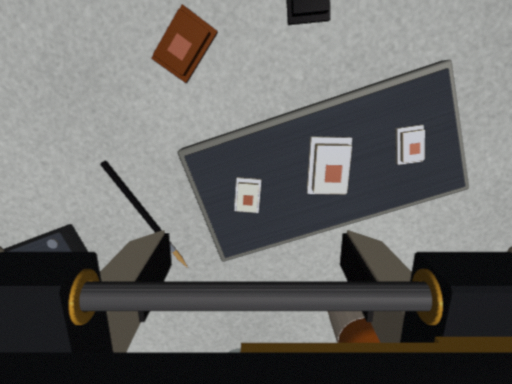

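The wrist view shows the macro block at (330,165), and the measured footprint is 64x44 with wax 52x36, so it is the right one. Its centre is (0.550,0.227) and the grasp yaw is 2.60.

Emit:
send_rows --pt "0.65 0.02 0.036 0 -0.022" --pt "0.65 0.02 0.036 0 0" --pt "0.65 0 0 -0.045 0" --pt "0.65 0 0 -0.045 0" --pt "0.65 0 0 -0.045 0"

```text
time: 2.65
tool_pos: [0.5499, 0.2264, 0.0901]
tool_rot: [3.141, 0.0, 2.593]
contact_force: [1.0, -0.9, -0.0]
opening: 0.0604
grip_force: 0.0
```

Emit:
send_rows --pt "0.65 0 0 -0.03 0" --pt "0.65 0 0 0 0" --pt "0.65 0 0 0 0"

```text
time: 2.95
tool_pos: [0.5504, 0.2262, 0.0621]
tool_rot: [-3.141, -0.0, 2.594]
contact_force: [0.0, 0.3, 0.6]
opening: 0.0596
grip_force: 0.0
```

```bash
python3 - <<'E'
from h import *
p,d=shot('wrist'); _,w=cloud('wrist'); s=observe(); print(s['tool_pos'],s['tool_rot'],s['opening']);z=w[:,:,2]
near=np.hypot(w[:,:,0]-.5504,w[:,:,1]-.227)<.04
m=near&(z>.042)&(z<.056); print(m.sum(), m.sum() and (cv2.minAreaRect(w[m][:,:2].astype(np.float32)*1000),np.nanmedian(z[m])))
E
```

```text
[0.55126787 0.22646543 0.06340551] [3.13965751e+00 1.72036781e-03 2.59375454e+00] 0.05976164787719003
5258 (((550.3991088867188, 227.06637573242188), (36.04380798339844, 52.60660934448242), 59.16139221191406), np.float64(0.048677064370937745))
```

Emit:
send_rows --pt "0.65 0 0 -0.018 0.008" --pt "0.65 0 0 -0.009 0" --pt "0.65 0 0 0 0"

```text
time: 3.3
tool_pos: [0.5501, 0.2262, 0.0351]
tool_rot: [3.142, -0.0, 2.602]
contact_force: [-0.2, 0.5, 0.6]
opening: 0.0595
grip_force: 0.0
```

Emit:
send_rows --pt "0.3 0 0 0 0" --pt "0.3 0 0 0 0" --pt "0.3 0 0 0 0" --pt "0.3 0 0 0 0" --grip_force 15

```text
time: 3.7
tool_pos: [0.5504, 0.2264, 0.0354]
tool_rot: [3.141, 0.001, 2.603]
contact_force: [-0.7, -0.7, 2.5]
opening: 0.0363
grip_force: 15.0
```

Emit:
send_rows --pt "0.3 0 0 0.03 0" --pt "0.3 0 0 0.045 0" --pt "0.3 0 0 0.045 0" --pt "0.3 0 -0.02 0.035 -0.05" --pt "0.3 -0.006 -0.04 0 -0.1"

```text
time: 4.2
tool_pos: [0.5471, 0.1681, 0.1955]
tool_rot: [3.132, 0.007, 2.453]
contact_force: [1.5, -0.6, -1.2]
opening: 0.0363
grip_force: 15.0
```

Emit:
send_rows --pt "0.3 -0.006 -0.042 0 -0.1" --pt "0.3 -0.006 -0.042 0 -0.1" --pt "0.3 -0.006 -0.042 0 -0.1" --pt "0.3 -0.006 -0.042 0 -0.1" --pt "0.3 -0.006 -0.042 0 -0.1"

```text
time: 4.7
tool_pos: [0.5135, -0.0453, 0.1899]
tool_rot: [3.141, 0.0, 1.949]
contact_force: [0.8, 0.2, -1.2]
opening: 0.0365
grip_force: 15.0
```

Emit:
send_rows --pt "0.3 -0.006 -0.042 0 -0.1" --pt "0.3 -0.006 -0.042 0 -0.1" --pt "0.3 -0.006 -0.042 0 -0.1" --pt "0.3 -0.006 -0.042 0 -0.1" --pt "0.3 -0.006 -0.042 0 -0.1"

```text
time: 5.2
tool_pos: [0.4835, -0.2553, 0.1899]
tool_rot: [3.141, -0.0, 1.449]
contact_force: [0.7, -0.0, 0.4]
opening: 0.0359
grip_force: 15.0
```

Emit:
send_rows --pt "0.3 0 -0.03 0 -0.037" --pt "0.3 0 -0.006 0 0" --pt "0.3 0 0 0 0"

```text
time: 5.5
tool_pos: [0.4838, -0.2903, 0.1894]
tool_rot: [-3.141, -0.001, 1.415]
contact_force: [-0.6, 0.7, -0.2]
opening: 0.036
grip_force: 15.0
```

```bash
python3 - <<'E'
from h import *
p,d=shot('wrist','wr2'); p,d=shot('scene');_,w=cloud('wrist'); s=observe(); print(s['tool_pos'],s['tool_rot'],s['opening'],s['grip_force']);
a=np.deg2rad(81.09);
ex=np.array([np.sin(a),-np.cos(a)]);ey=np.array([np.cos(a),np.sin(a)]);c=np.array([.4955,-.2303])
z=w[:,:,2];q=w[:,:,:2]-c; X=q@ex;Y=q@ey
for lo,hi,n in((.02,.036,'base'),(.047,.056,'jaws'),(.068,.08,'head'),(.12,.14,'grip')):
    m=(abs(X)<.09)&(abs(Y)<.16)&(z>lo)&(z<hi)
    if m.sum()>20:
        print(n,m.sum(),cv2.minAreaRect(w[m][:,:2].astype(np.float32)*1000),np.median(z[m]),np.percentile(X[m],[1,99]),np.percentile(Y[m],[1,99]))
        if n=='jaws': print(np.histogram(Y[m&(abs(X)<.02)],bins=np.arange(-.14,.08,.005)))
np.save('XY.npy',np.stack([X,Y,z]))
E
```

```text
[ 0.48408152 -0.28853327  0.18959667] [-3.14106420e+00 -8.71976922e-04  1.41684373e+00] 0.03576325846023189 15.00005453824997
base 13759 ((495.2309265136719, -246.77684020996094), (223.36753845214844, 110.16255950927734), 81.19048309326172) 0.02968257383096351 [-0.05182996  0.05623322] [-0.11559366  0.0911289 ]
jaws 3157 ((502.0496520996094, -203.42869567871094), (69.8254165649414, 70.00167846679688), 80.89278411865234) 0.051942709845370194 [-0.03182004  0.03615922] [-0.00721602  0.06125908]
(array([  0,   0,   0,   0,   0,   0,   0,   0,   0,   0,   0,   0,   0,
         0,   0,   0,   0,   0,   0,   0,   0,   0,   0,   0,   0,   0,
       133, 274,   3, 103, 265, 276, 285, 205,  61,  58,  61,  61,  67,
        63,  70,   0,   0,   0]), array([-1.40000000e-01, -1.35000000e-01, -1.30000000e-01, -1.25000000e-01,
       -1.20000000e-01, -1.15000000e-01, -1.10000000e-01, -1.05000000e-01,
       -1.00000000e-01, -9.50000000e-02, -9.00000000e-02, -8.50000000e-02,
       -8.00000000e-02, -7.50000000e-02, -7.00000000e-02, -6.50000000e-02,
       -6.00000000e-02, -5.50000000e-02, -5.00000000
[... 160 characters left out ...]
0000000e-03,
        1.11022302e-16,  5.00000000e-03,  1.00000000e-02,  1.50000000e-02,
        2.00000000e-02,  2.50000000e-02,  3.00000000e-02,  3.50000000e-02,
        4.00000000e-02,  4.50000000e-02,  5.00000000e-02,  5.50000000e-02,
        6.00000000e-02,  6.50000000e-02,  7.00000000e-02,  7.50000000e-02,
        8.00000000e-02]))
head 1962 ((507.05633544921875, -159.0443878173828), (37.302188873291016, 68.16120147705078), 72.38652038574219) 0.07353691541806259 [-0.03203782  0.03360029] [0.06115488 0.084667  ]
grip 1028 ((539.602783203125, -174.80918884277344), (19.07449722290039, 19.3538761138916), 24.332571029663086) 0.13164321286509661 [0.02565895 0.04418604] [0.05218468 0.07085465]
```

View pics/wr2.png

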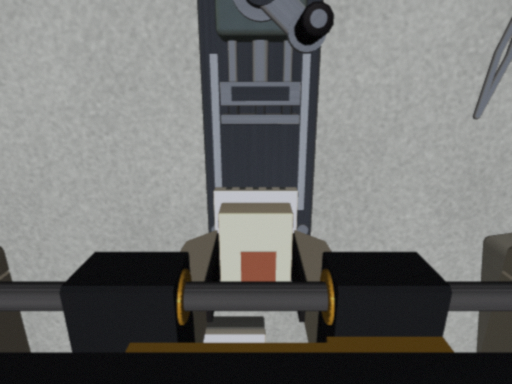

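The view shows the block held level at (255,240). The open jaw gap is ahead of it, and the crank grip is at (317,20). Jaw width (70) and grip radius (44.7) agree with the description. I place the block 4 mm off the fixed jaw.

```bash
python3 - <<'E'
from h import *
_,w=cloud('wrist'); z=np.load('wrist.npz'); q=(w-z['tp'])@R.from_euler('xyz',z['tr']).as_matrix()
for lo,hi,n in((-.018,-.010,'waxtop'),(-.007,.001,'cass top')):
    m=(abs(q[:,:,1])<.03)&(abs(q[:,:,0])<.05)&(q[:,:,2]>lo)&(q[:,:,2]<hi)
    print(n,m.sum(),np.percentile(q[m],[1,50,99],axis=0).round(4).tolist())
E
```

```text
waxtop 5599 [[-0.0096, -0.0263, -0.0172], [0.0109, 0.0001, -0.0133], [0.0273, 0.0263, -0.0106]]
cass top 540 [[0.0105, -0.0255, -0.0069], [0.0271, 0.0006, -0.0034], [0.0277, 0.0269, 0.0009]]
```

Emit:
send_rows --pt "0.3 0.004 -0.002 0 -0.001" --pt "0.3 0 0 -0.045 0" --pt "0.3 0 0 -0.045 0" --pt "0.3 0 0 -0.03 0" --pt "0.3 0 0 0 0"

```text
time: 6.1
tool_pos: [0.4863, -0.2889, 0.0659]
tool_rot: [-3.134, -0.004, 1.416]
contact_force: [-0.4, 0.6, -0.2]
opening: 0.036
grip_force: 15.0
```

```bash
python3 - <<'E'
from h import *
p,d=shot('wrist'); s=observe(); print(s['tool_pos'],s['tool_rot'])
_,w=cloud('wrist'); z=np.load('wrist.npz'); q=(w-z['tp'])@R.from_euler('xyz',z['tr']).as_matrix()
m=(abs(q[:,:,1])<.1)&(abs(q[:,:,0])<.14)&(w[:,:,2]>.02)&(w[:,:,2]<.036)
print('base',cv2.minAreaRect(q[m][:,:2].astype(np.float32)*1000))
m=(abs(q[:,:,1])<.05)&(q[:,:,0]>.03)&(q[:,:,0]<.11)&(w[:,:,2]>.047)&(w[:,:,2]<.054)
print('jaw',m.sum(),np.percentile(q[m],[1,50,99],axis=0).round(4).tolist())
m=(abs(q[:,:,1])<.05)&(q[:,:,0]<-.03)&(q[:,:,0]>-.11)&(w[:,:,2]>.047)&(w[:,:,2]<.054)
print('fj',m.sum(),m.sum()>5 and np.percentile(q[m],[1,50,99],axis=0).round(4).tolist())
E
```

```text
[ 0.48775319 -0.29014421  0.06859415] [-3.13832832e+00 -1.98834576e-03  1.41633833e+00]
base ((54.26191711425781, 2.6262664794921875), (148.1085662841797, 110.58548736572266), 0.06436978280544281)
jaw 7866 [[0.0518, -0.0317, 0.0122], [0.0746, 0.0022, 0.0143], [0.108, 0.0363, 0.0191]]
fj 1413 [[-0.0634, -0.0294, 0.0116], [-0.0556, 0.0006, 0.0126], [-0.0478, 0.0304, 0.015]]
```

Emit:
send_rows --pt "0.3 0.002 -0.001 -0.01 0" --pt "0.3 0 0 -0.012 0" --pt "0.3 0 0 -0.002 0" --pt "0.3 0 0 0 0" --pt "0.3 0 0 0 0"

```text
time: 6.65
tool_pos: [0.4904, -0.293, 0.0462]
tool_rot: [3.141, 0.0, 1.415]
contact_force: [-0.2, 0.0, -0.5]
opening: 0.0357
grip_force: 15.0
```

Emit:
send_rows --pt "0.3 0 0 -0.002 0" --pt "0.3 0 0 0 0" --pt "0.3 0 0 0 0"

```text
time: 6.95
tool_pos: [0.4901, -0.2928, 0.0439]
tool_rot: [3.141, 0.0, 1.415]
contact_force: [-0.5, -0.4, 0.1]
opening: 0.0359
grip_force: 15.0
```

Emit:
send_rows --pt "0.3 0 0 -0.001 0" --pt "0.3 0 0 0 0" --pt "0.3 0 0 0 0"

```text
time: 7.25
tool_pos: [0.4901, -0.2927, 0.0427]
tool_rot: [3.142, -0.0, 1.415]
contact_force: [0.2, -0.1, -0.3]
opening: 0.0362
grip_force: 15.0
```

```bash
python3 - <<'E'
from h import *
p,d=shot('wrist'); s=observe(); print(s['tool_pos'],s['tool_rot'])
_,w=cloud('wrist'); z=np.load('wrist.npz'); q=(w-z['tp'])@R.from_euler('xyz',z['tr']).as_matrix()
m=(abs(q[:,:,1])<.1)&(abs(q[:,:,0])<.14)&(w[:,:,2]>.02)&(w[:,:,2]<.034)
print('base',cv2.minAreaRect(q[m][:,:2].astype(np.float32)*1000))
m=(abs(q[:,:,1])<.05)&(q[:,:,0]>.04)&(q[:,:,0]<.08)&(w[:,:,2]>.047)&(w[:,:,2]<.054)
print('jaw',m.sum(),np.percentile(q[m],[1,50,99],axis=0).round(4).tolist(),cv2.minAreaRect(q[m][:,:2].astype(np.float32)*1000))
m=(abs(q[:,:,1])<.03)&(q[:,:,0]>0)&(q[:,:,0]<.036)&(w[:,:,2]>.0365)&(w[:,:,2]<.042)
print('cass',m.sum(),np.percentile(q[m],[1,50,99],axis=0).round(4).tolist())
E
```

```text
[ 0.49012093 -0.29272428  0.04271681] [ 3.14153368e+00 -7.04649637e-06  1.41478664e+00]
base ((57.78915786743164, -2.232311248779297), (131.10989379882812, 110.66133117675781), 0.04205717891454697)
jaw 5803 [[0.0547, -0.0364, -0.0112], [0.0671, -0.0027, -0.0092], [0.0797, 0.0317, -0.0045]] ((67.09175872802734, -2.353862762451172), (25.34434700012207, 70.21852111816406), 0.030387060716748238)
cass 1474 [[0.0123, -0.0214, 0.001], [0.0298, 0.0006, 0.0028], [0.0338, 0.022, 0.0059]]
```

Emit:
send_rows --pt "0.3 -0.0023 0.0004 0 0" --pt "0.3 0 0 -0.001 0" --pt "0.3 0 0 0 0" --pt "0.3 0 0 0 0"

```text
time: 7.7
tool_pos: [0.4878, -0.2923, 0.0417]
tool_rot: [3.142, 0.0, 1.415]
contact_force: [0.1, 0.9, -1.2]
opening: 0.0357
grip_force: 15.0
```

Emit:
send_rows --pt "0.3 0 0 -0.001 0" --pt "0.3 0 0 0 0" --pt "0.3 0 0 0 0"

```text
time: 8.0
tool_pos: [0.4878, -0.2923, 0.0407]
tool_rot: [3.142, -0.0, 1.415]
contact_force: [0.0, -0.1, -0.4]
opening: 0.0359
grip_force: 15.0
```

Emit:
send_rows --pt "0.3 0 0 -0.0006 0" --pt "0.3 0 0 0 0" --pt "0.3 0 0 0 0"

```text
time: 8.3
tool_pos: [0.4879, -0.2924, 0.0403]
tool_rot: [3.141, 0.0, 1.415]
contact_force: [-0.5, 0.4, 3.2]
opening: 0.036
grip_force: 15.0
```

Emit:
send_rows --pt "0.3 0 0 -0.0006 0" --pt "0.3 0 0 0 0" --pt "0.3 0 0 0 0"

```text
time: 8.6
tool_pos: [0.4879, -0.2924, 0.0403]
tool_rot: [3.141, 0.0, 1.415]
contact_force: [-2.9, 1.6, 7.0]
opening: 0.0358
grip_force: 15.0
```

The block is down on the bed, with contact force rising. I release and retreat.

Emit:
send_rows --pt "0.6 0 0 0.0006 0" --pt "0.6 0 0 0 0" --pt "0.6 0 0 0 0"

```text
time: 8.9
tool_pos: [0.4878, -0.2923, 0.0399]
tool_rot: [-3.142, -0.0, 1.415]
contact_force: [-0.1, -0.2, -0.6]
opening: 0.0534
grip_force: 0.0
```

Emit:
send_rows --pt "0.6 0 0 0.02 0" --pt "0.6 0 0 0.045 0" --pt "0.6 0 0 0.045 0" --pt "0.6 0 0 0.03 0" --pt "0.6 0 0 0 0"

```text
time: 9.4
tool_pos: [0.4898, -0.2938, 0.1849]
tool_rot: [3.133, 0.005, 1.415]
contact_force: [-0.2, -0.5, 0.7]
opening: 0.0549
grip_force: 0.0
```

Emit:
send_rows --pt "0.45 0 0 0.02 0" --pt "0.45 0 0 0 0" --pt "0.45 0 0 0 0"

```text
time: 9.7
tool_pos: [0.4876, -0.2922, 0.1991]
tool_rot: [-3.141, -0.0, 1.415]
contact_force: [-0.7, -0.5, -0.7]
opening: 0.0421
grip_force: 0.0
```

```bash
cat > m.py <<'E'
from h import *
p,d=shot('wrist','wr3'); s=observe(); print(s['tool_pos'],s['tool_rot'])
_,w=cloud('wrist')
a=np.deg2rad(81.09);ex=np.array([np.sin(a),-np.cos(a)]);ey=np.array([np.cos(a),np.sin(a)]);c=np.array([.4955,-.2303])
z=w[:,:,2];q=w[:,:,:2]-c; X=q@ex;Y=q@ey
def r(m,n):
    if m.sum()>20: print(n,m.sum(),[np.round(np.array(t),2).tolist() for t in cv2.minAreaRect(np.stack([X[m],Y[m]],1).astype(np.float32)*1000)],np.median(z[m]).round(4))
b=(abs(X)<.07)
r(b&(abs(Y)<.16)&(z>.02)&(z<.034),'base')
r(b&(Y<-.025)&(Y>-.096)&(z>.0355)&(z<.0415)&(abs(X)<.026),'cass')
r(b&(Y<-.025)&(Y>-.096)&(z>.0515)&(abs(X)<.026)&(z<.057),'wax')
r(b&(Y<.03)&(Y>-.02)&(z>.047)&(z<.057),'jaw')
r(b&(Y<-.08)&(z>.047)&(z<.0525),'fixed')
r((abs(X)<.09)&(abs(Y)<.19)&(z>.128)&(z<.137),'grip')
r(b&(Y>.05)&(z>.07)&(z<.076),'head')
E
python3 m.py
```

```text
[ 0.48737651 -0.29196911  0.1986469 ] [-3.13988676e+00 -9.88280970e-04  1.41477825e+00]
base 12580 [[2.34, -17.46], [110.28, 228.38], 0.07] 0.0297
cass 686 [[2.58, -61.15], [64.16, 43.98], 89.93] 0.0376
wax 1919 [[2.51, -60.74], [35.64, 51.5], 0.36] 0.0537
jaw 2662 [[2.25, 10.96], [37.64, 69.78], 89.89] 0.0521
fixed 915 [[2.39, -101.22], [41.93, 70.05], 89.4] 0.0514
grip 867 [[35.11, 61.87], [18.97, 19.3], 1.28] 0.1318
head 1380 [[2.27, 73.48], [69.24, 25.4], 0.23] 0.0733
```

View pics/wr3.png

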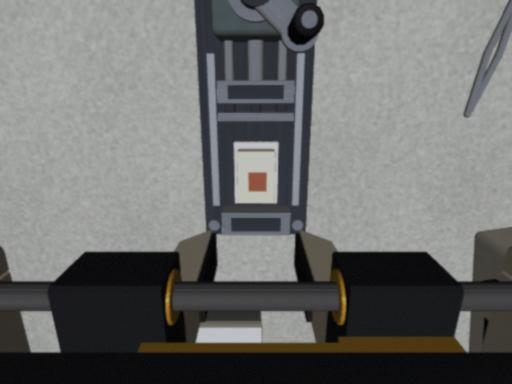

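The block lies square: cassette footprint 64.2x44.0, X offset 0.2 mm from the jaw centre, and about 4.6 mm clear of the fixed jaw. Next I check the hub height, move over the grip, and work out the circle.

```bash
python3 - <<'E'
from h import *
ax=np.array([.51205,-.13957])
for n in('top',):
    _,w=cloud(n); r=np.hypot(w[:,:,0]-ax[0]+.002,w[:,:,1]-ax[1]+.002)
    for a,b in((0,.008),(.008,.014),(.014,.02),(.02,.026)): print(a,np.nanpercentile(w[:,:,2][(r>=a)&(r<b)],[50,98]).round(4))
a=np.deg2rad(81.09);ex=np.array([np.sin(a),-np.cos(a)]);ey=np.array([np.cos(a),np.sin(a)])
P=lambda t:ax+.0447*(np.sin(t)*ex+np.cos(t)*ey)
t=2.316; p=P(t).round(4); print('start',p)
i=0
while t<10.9:
    t+=.2 if t<9.2 else .1; i+=1
    q=P(t).round(4); d=(q-p).round(4); p=p+d; tg=(P(t+.01)-P(t));tg/=np.linalg.norm(tg)
    print('%.3f [1,%g,%g] tan %.2f %.2f'%(t,d[0],d[1],*tg) if t>9.2 else '%.3f [%g,%g]'%(t,d[0],d[1]), '' if i%5 else '--')
E
```

```text
0 [0.0904 0.096 ]
0.008 [0.0905 0.0956]
0.014 [0.0802 0.0908]
0.02 [0.0765 0.0902]
start [ 0.5398 -0.1746]
2.516 [-0.0075,-0.0048] 
2.716 [-0.0083,-0.0032] 
2.916 [-0.0088,-0.0016] 
3.116 [-0.0089,0.0003] 
3.316 [-0.0087,0.002] --
3.516 [-0.0081,0.0038] 
3.716 [-0.0073,0.0052] 
3.916 [-0.006,0.0066] 
4.116 [-0.0046,0.0077] 
4.316 [-0.003,0.0084] --
4.516 [-0.0012,0.0088] 
4.716 [0.0005,0.0089] 
4.916 [0.0023,0.0086] 
5.116 [0.004,0.008] 
5.316 [0.0054,0.0071] --
5.516 [0.0068,0.0058] 
5.716 [0.0078,0.0044] 
5.916 [0.0085,0.0027] 
6.116 [0.0088,0.001] 
6.316 [0.0089,-0.0008] --
6.516 [0.0086,-0.0025] 
6.716 [0.0079,-0.0042] 
6.916 [0.0069,-0.0057] 
7.116 [0.0056,-0.0069] 
7.316 [0.0041,-0.0079] --
7.516 [0.0025,-0.0086] 
7.716 [0.0007,-0.0089] 
7.916 [-0.001,-0.0088] 
8.116 [-0.0028,-0.0085] 
8.316 [-0.0044,-0.0078] --
8.516 [-0.0059,-0.0067] 
8.716 [-0.0071,-0.0054] 
8.916 [-0.008,-0.0039] 
9.116 [-0.0086,-0.0022] 
9.316 [1,-0.0089,-0.0005] tan -1.00 0.05 --
9.416 [1,-0.0045,0.0004] tan -0.99 0.15 
9.516 [1,-0.0044,0.0009] tan -0.97 0.25 
9.616 [1,-0.0042,0.0013] tan -0.94 0.34 
9.716 [1,-0.0042,0.0017] tan -0.90 0.44 
9.816 [1,-0.0039,0.0021] tan -0.85 0.52 --
9.916 [1,-0.0037,0.0026] tan -0.80 0.61 
10.016 [1,-0.0034,0.0028] tan -0.73 0.68 
10.116 [1,-0.0031,0.0032] tan -0.66 0.75 
10.216 [1,-0.0028,0.0035] tan -0.58 0.81 
10.316 [1,-0.0025,0.0038] tan -0.50 0.87 --
10.416 [1,-0.002,0.0039] tan -0.41 0.91 
10.516 [1,-0.0016,0.0042] tan -0.31 0.95 
10.616 [1,-0.0012,0.0043] tan -0.22 0.98 
10.716 [1,-0.0008,0.0044] tan -0.12 0.99 
10.816 [1,-0.0003,0.0045] tan -0.02 1.00 --
10.916 [1,0.0001,0.0044] tan 0.08 1.00
```

Emit:
send_rows --pt "0.45 0.017 0.039 0 0" --pt "0.45 0.017 0.039 0 0" --pt "0.45 0.0184 0.0398 0 0" --pt "0.45 0 0 -0.02 0" --pt "0.45 0 0 0 0"

```text
time: 10.25
tool_pos: [0.5388, -0.1725, 0.1766]
tool_rot: [-3.135, -0.002, 1.417]
contact_force: [-0.3, 0.2, -0.5]
opening: 0.0414
grip_force: 0.0
```

Emit:
send_rows --pt "0.45 0 0 0 0" --pt "0.45 0 0 0 0"

```text
time: 10.45
tool_pos: [0.5401, -0.1754, 0.1803]
tool_rot: [3.142, 0.0, 1.414]
contact_force: [-0.1, -0.2, -0.2]
opening: 0.041
grip_force: 0.0
```

```bash
python3 m.py
```

```text
[ 0.54016621 -0.17555204  0.1805184 ] [3.14093145e+00 2.79267855e-04 1.41327300e+00]
base 8092 [[2.12, 2.67], [110.24, 268.7], 0.06] 0.0296
cass 282 [[10.02, -60.59], [28.19, 64.48], 0.34] 0.0377
wax 450 [[2.77, -60.69], [35.57, 52.82], 0.05] 0.0535
jaw 1649 [[1.85, 11.04], [37.84, 69.2], 89.93] 0.0521
fixed 579 [[4.38, -99.06], [63.83, 37.48], 0.21] 0.0513
grip 612 [[35.25, 62.55], [18.98, 18.53], 89.27] 0.1317
head 3103 [[2.23, 92.51], [69.14, 61.14], 0.59] 0.0733
```

Emit:
send_rows --pt "0.45 0 0.001 -0.02 0" --pt "0.45 0 0 -0.03 0" --pt "0.45 0 0 -0.02 0" --pt "0.45 0 0 -0.008 0" --pt "0.45 0 0 0 0"

```text
time: 11.0
tool_pos: [0.5398, -0.174, 0.1017]
tool_rot: [-3.14, -0.0, 1.414]
contact_force: [0.7, 0.0, -0.1]
opening: 0.041
grip_force: 0.0
```

Emit:
send_rows --pt "0.1 0 0 0 0" --pt "0.1 0 0 0 0" --pt "0.1 0 0 0 0" --pt "0.1 0 0 0 0" --grip_force 30

```text
time: 11.4
tool_pos: [0.5403, -0.1735, 0.1031]
tool_rot: [3.141, 0.0, 1.415]
contact_force: [-2.2, 0.5, 4.5]
opening: 0.0191
grip_force: 30.0
```

The grip is held. I start cranking.

Emit:
send_rows --pt "0.1 -0.0075 -0.0048 0 0" --pt "0.1 -0.0083 -0.0032 0 0" --pt "0.1 -0.0088 -0.0016 0 0" --pt "0.1 -0.0089 0.0003 0 0" --pt "0.1 -0.0087 0.002 0 0"

```text
time: 11.9
tool_pos: [0.4986, -0.1819, 0.1031]
tool_rot: [3.138, 0.002, 1.414]
contact_force: [3.7, 0.5, 6.0]
opening: 0.0195
grip_force: 30.0
```

Emit:
send_rows --pt "0.1 0 0 0 0" --pt "0.1 0 0 0 0"

```text
time: 12.1
tool_pos: [0.497, -0.1814, 0.103]
tool_rot: [-3.141, 0.001, 1.415]
contact_force: [-1.7, 0.3, 10.0]
opening: 0.0195
grip_force: 30.0
```

Emit:
send_rows --pt "0.1 -0.0081 0.0038 0.001 0" --pt "0.1 -0.0073 0.0052 0 0" --pt "0.1 -0.006 0.0066 0 0" --pt "0.1 -0.0046 0.0077 0 0" --pt "0.1 -0.003 0.0084 0 0"

```text
time: 12.6
tool_pos: [0.4677, -0.1489, 0.1032]
tool_rot: [-3.14, 0.001, 1.415]
contact_force: [0.0, -3.4, 2.2]
opening: 0.0194
grip_force: 30.0
```

Emit:
send_rows --pt "0.1 -0.0012 0.0088 0 0" --pt "0.1 0.0005 0.0089 0 0" --pt "0.1 0.0023 0.0086 0 0" --pt "0.1 0.004 0.008 0 0" --pt "0.1 0.0054 0.0071 0 0"

```text
time: 13.1
tool_pos: [0.4799, -0.1066, 0.1031]
tool_rot: [-3.141, -0.0, 1.415]
contact_force: [-1.3, -2.5, 3.6]
opening: 0.0192
grip_force: 30.0
```

Friction reads about 3 N, as described. I continue.

Emit:
send_rows --pt "0.1 0.0068 0.0058 0 0" --pt "0.1 0.0078 0.0044 0 0" --pt "0.1 0.0085 0.0027 0 0" --pt "0.1 0.0088 0.001 0 0" --pt "0.1 0.0089 -0.0008 0 0"

```text
time: 13.6
tool_pos: [0.5214, -0.0946, 0.1031]
tool_rot: [-3.141, 0.0, 1.415]
contact_force: [-5.2, -5.5, 5.6]
opening: 0.0194
grip_force: 30.0
```

Emit:
send_rows --pt "0.1 0.0086 -0.0025 0 0" --pt "0.1 0.0079 -0.0042 0 0" --pt "0.1 0.0069 -0.0057 0 0" --pt "0.1 0.0056 -0.0069 0 0" --pt "0.1 0.0041 -0.0079 0 0"

```text
time: 14.1
tool_pos: [0.5534, -0.1217, 0.103]
tool_rot: [-3.139, -0.001, 1.415]
contact_force: [-8.7, 0.3, 8.1]
opening: 0.0195
grip_force: 30.0
```

Emit:
send_rows --pt "0.1 0.0025 -0.0086 0 0" --pt "0.1 0.0007 -0.0089 0 0" --pt "0.1 -0.001 -0.0088 0 0" --pt "0.1 -0.0028 -0.0085 0 0"

```text
time: 14.5
tool_pos: [0.5534, -0.1555, 0.1031]
tool_rot: [-3.14, -0.003, 1.414]
contact_force: [-4.9, 5.0, 7.7]
opening: 0.0196
grip_force: 30.0
```

Emit:
send_rows --pt "0.1 -0.0044 -0.0078 0.001 0" --pt "0.1 -0.0059 -0.0067 0 0" --pt "0.1 -0.0071 -0.0054 0 0"

```text
time: 14.8
tool_pos: [0.536, -0.1765, 0.1033]
tool_rot: [3.141, -0.001, 1.415]
contact_force: [2.1, 4.2, -6.7]
opening: 0.0195
grip_force: 30.0
```

Emit:
send_rows --pt "0.1 -0.008 -0.0039 0 0" --pt "0.1 -0.0086 -0.0022 0 0" --pt "0.1 -0.0089 -0.0005 0 0"

```text
time: 15.1
tool_pos: [0.5095, -0.1837, 0.1034]
tool_rot: [-3.141, 0.0, 1.414]
contact_force: [4.0, 0.3, -11.8]
opening: 0.0194
grip_force: 30.0
```

Emit:
send_rows --pt "0.1 -0.0045 0.0004 0 0" --pt "0.1 -0.0022 0.0004 0 0" --pt "0.1 0 0 0 0"

```text
time: 15.4
tool_pos: [0.5024, -0.1826, 0.1035]
tool_rot: [-3.139, 0.001, 1.415]
contact_force: [-1.9, -4.8, -15.6]
opening: 0.0195
grip_force: 30.0
```

```bash
cat > f.py <<'E'
from h import *
s=observe(); a=np.deg2rad(81.09);ex=np.array([np.sin(a),-np.cos(a)]);ey=np.array([np.cos(a),np.sin(a)])
q=s['tool_pos'][:2]-np.array([.51205,-.13957]); t=np.arctan2(q@ex,q@ey)%(2*np.pi)+2*np.pi
f=s['contact_force']; tg=np.cos(t)*ex-np.sin(t)*ey; rd=np.sin(t)*ex+np.cos(t)*ey
print('theta %.3f r %.4f push %.2f radial %.2f'%(t,np.hypot(*q),-f[:2]@tg,f[:2]@rd),f.round(1),s['time'])
E
python3 f.py
```

```text
theta 9.489 r 0.0441 push -0.83 radial 5.12 [ -1.9  -4.8 -15.6] 15.4
```

Emit:
send_rows --pt "0.1 -0.0044 0.0009 -0.0007 0" --pt "0.1 -0.0042 0.0013 0 0"

```text
time: 15.6
tool_pos: [0.4953, -0.1806, 0.1034]
tool_rot: [3.141, 0.001, 1.415]
contact_force: [2.1, -3.9, -13.0]
opening: 0.0193
grip_force: 30.0
```

```bash
python3 f.py
```

```text
theta 9.656 r 0.0443 push 3.40 radial 2.87 [  2.1  -3.9 -13. ] 15.6
```

Emit:
send_rows --pt "0.1 -0.0042 0.0017 0 0" --pt "0.1 -0.0039 0.0021 0 0"

```text
time: 15.8
tool_pos: [0.4869, -0.1763, 0.1034]
tool_rot: [3.141, 0.0, 1.415]
contact_force: [2.6, -4.4, -14.2]
opening: 0.0192
grip_force: 30.0
```

```bash
python3 f.py
```

```text
theta 9.869 r 0.0445 push 4.65 radial 2.13 [  2.6  -4.4 -14.2] 15.8
```

The bite has begun at about 9.7 rad. I continue in small steps.

Emit:
send_rows --pt "0.1 -0.0037 0.0026 -0.001 0" --pt "0.1 -0.0034 0.0028 0 0"

```text
time: 16.0
tool_pos: [0.4806, -0.1713, 0.1033]
tool_rot: [3.139, 0.001, 1.415]
contact_force: [3.1, -4.4, -8.1]
opening: 0.0192
grip_force: 30.0
```

```bash
python3 f.py
```

```text
theta 10.050 r 0.0447 push 5.34 radial 0.97 [ 3.1 -4.4 -8.1] 16.0
```

Emit:
send_rows --pt "0.1 -0.0031 0.0032 0 0"

```text
time: 16.1
tool_pos: [0.4776, -0.1682, 0.1034]
tool_rot: [3.139, 0.001, 1.415]
contact_force: [3.1, -5.3, -9.8]
opening: 0.0189
grip_force: 30.0
```

```bash
python3 f.py
```

```text
theta 10.148 r 0.0448 push 6.06 radial 1.04 [ 3.1 -5.3 -9.8] 16.1
```

Emit:
send_rows --pt "0.1 -0.0028 0.0035 0 0" --pt "0.1 -0.0018 0.0026 0 0"

```text
time: 16.3
tool_pos: [0.4731, -0.1621, 0.1034]
tool_rot: [3.138, 0.001, 1.415]
contact_force: [4.5, -6.2, -10.7]
opening: 0.0196
grip_force: 30.0
```

```bash
python3 f.py
```

```text
theta 10.317 r 0.0450 push 7.63 radial -0.74 [  4.5  -6.2 -10.7] 16.3
```

The push is 7.6 N, which is firmly clamped. I let go and rise straight up.

Emit:
send_rows --pt "0.45 0 0 -0.0005 0" --pt "0.45 0 0 0 0" --pt "0.45 0 0 0 0"

```text
time: 16.6
tool_pos: [0.4725, -0.1614, 0.1027]
tool_rot: [3.14, -0.0, 1.415]
contact_force: [-0.0, -0.4, 0.8]
opening: 0.0382
grip_force: 0.0
```

Emit:
send_rows --pt "0.45 0 0 0.02 0" --pt "0.45 0 0 0.04 0" --pt "0.45 0 0 0.045 0" --pt "0.45 0 -0.03 0.02 0" --pt "0.45 0 -0.03 0 0"

```text
time: 17.1
tool_pos: [0.4739, -0.2225, 0.2315]
tool_rot: [3.134, 0.003, 1.417]
contact_force: [0.7, -0.6, 0.2]
opening: 0.0411
grip_force: 0.0
```

Emit:
send_rows --pt "0.45 0 -0.03 0 0" --pt "0.45 0 0 0 0" --pt "0.45 0 0 0 0"

```text
time: 17.4
tool_pos: [0.472, -0.2516, 0.2269]
tool_rot: [-3.141, -0.001, 1.413]
contact_force: [0.1, -0.3, 0.3]
opening: 0.0414
grip_force: 0.0
```

```bash
sed -i 's/wr3/wr4/' m.py; python3 m.py; python3 -c "
from h import *
shot('top','top1');s=observe();print(s['time'],s['contact_force'])"
```

```text
[ 0.47203881 -0.25094739  0.22692375] [-3.14125321e+00 -8.16073118e-04  1.41453905e+00]
base 11267 [[2.44, 2.62], [110.32, 269.21], 0.06] 0.0297
cass 430 [[2.9, -60.81], [70.32, 43.74], 89.99] 0.0378
wax 1699 [[0.28, -58.94], [50.76, 65.9], 0.35] 0.0536
jaw 1565 [[2.43, 5.34], [49.29, 69.78], 89.93] 0.0521
fixed 563 [[-4.4, -101.76], [41.84, 56.43], 89.87] 0.0515
grip 572 [[-29.4, 60.05], [19.16, 18.91], 43.69] 0.1318
head 2943 [[2.35, 92.22], [61.36, 69.16], 89.86] 0.0733
17.5 [-0.06151682  0.89358909 -0.64752938]
```

View pics/wr4.png

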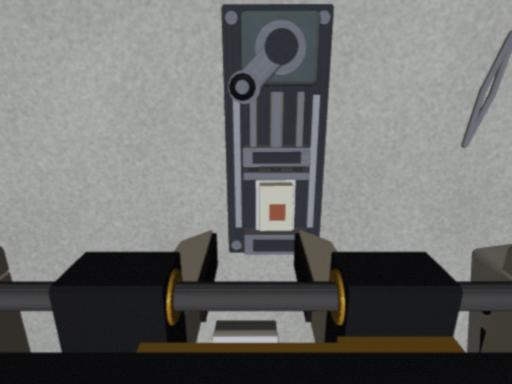

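View pics/top1.png

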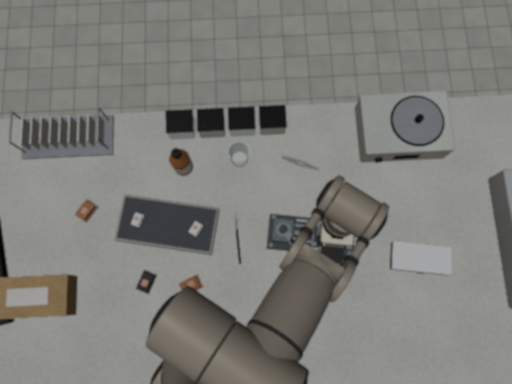

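The wrist view shows the block at (277,205) held between the jaws, with the crank at lower left (242,88). The top view shows everything else unmoved. The crank now reads about 10.2 rad, against about 10.32 when I let go. I check whether it sprang back and whether it is still creeping.

Emit:
send_rows --pt "0.45 0 0 0 0" --pt "0.45 0 0 0 0" --pt "0.45 0 0 0 0" --pt "0.45 0 0 0 0" --pt "0.45 0 0 0 0"

```text
time: 18.0
tool_pos: [0.4722, -0.2515, 0.227]
tool_rot: [3.142, 0.0, 1.415]
contact_force: [-0.1, -0.2, -0.1]
opening: 0.0415
grip_force: 0.0
```

```bash
cat >> m.py <<'E'
g=(abs(X)<.09)&(abs(Y)<.19)&(z>.128)&(z<.137); (gx,gy),_,_=cv2.minAreaRect(np.stack([X[g],Y[g]],1).astype(np.float32)*1000)
print('theta',np.arctan2(gx-2.3,gy-92.2)%(2*np.pi)+2*np.pi, 'r',np.hypot(gx-2.3,gy-92.2))
m=(abs(X-.0023)<.03)&(z>.0505)&(z<.0555)&(Y>-.1)&(Y<.025)
h,e=np.histogram(Y[m]*1000,bins=np.arange(-100,26,1.)); print({int(a):int(b) for a,b in zip(e,h)})
m=(abs(abs(X-.0023)-.029)<.004)&(z>.0505)&(z<.0545)&(Y>-.1)&(Y<.025)
h,e=np.histogram(Y[m]*1000,bins=np.arange(-100,26,1.)); print({int(a):int(b) for a,b in zip(e,h) if b})
m=(abs(X-.0023)<.021)&(z>.036)&(z<.041)&(Y>-.1)&(Y<.0); print('cass Y',np.percentile(Y[m],[1,99]))
E
python3 m.py
```

```text
[ 0.47224094 -0.25154289  0.2269305 ] [ 3.14151958e+00 -2.77105794e-05  1.41485314e+00]
base 11327 [[2.44, 2.46], [110.37, 268.95], 0.08] 0.0297
cass 382 [[3.06, -60.8], [70.25, 43.21], 89.99] 0.0377
wax 1728 [[0.12, -58.97], [51.9, 65.79], 0.36] 0.0536
jaw 1575 [[2.61, 5.37], [49.24, 69.56], 89.89] 0.0522
fixed 581 [[-4.0, -102.5], [40.61, 56.41], 88.81] 0.0515
grip 573 [[-29.25, 60.03], [19.18, 18.96], 45.56] 0.1317
head 2948 [[2.05, 92.21], [69.53, 61.37], 0.07] 0.0734
theta 10.20042943802157 r 45.05762699314983
{-100: 41, -99: 37, -98: 13, -97: 1, -96: 0, -95: 0, -94: 0, -93: 0, -92: 20, -91: 20, -90: 29, -89: 29, -88: 31, -87: 27, -86: 26, -85: 21, -84: 33, -83: 25, -82: 31, -81: 28, -80: 28, -79: 20, -78: 34, -77: 25, -76: 32, -75: 29, -74: 22, -73: 29, -72: 23, -71: 34, -70: 25, -69: 34, -68: 31, -67: 23, -66: 25, -65: 30, -64: 30, -63: 32, -62: 31, -61: 32, -60: 31, -59: 29, -58: 30, -57: 26, -56: 27, -55: 35, -54: 28, -53: 34, -52: 33, -51: 28, -50: 31, -49: 16, -48: 32, -47: 35, -46: 27, -45: 33, -44: 32, -43: 33, -42: 28, -41: 28, -40: 25, -39: 0, -38: 0, -37: 0, -36: 0, -35: 0, -34: 19, -33: 48, -32: 46, -31: 54, -30: 56, -29: 55, -28: 56, -27: 54, -26: 2, -25: 0, -24: 0, -23: 0, -22: 0, -21: 0, -20: 8, -19: 46, -18: 50, -17: 53, -16: 50, -15: 51, -14: 57, -13: 47, -12: 52, -11: 48, -10: 49, -9: 52, -8: 53, -7: 57, -6: 54, -5: 56, -4: 79, -3: 41, -2: 56, -1: 58, 0: 41, 1: 0, 2: 0, 3: 0, 4: 0, 5: 0, 6: 0, 7: 1, 8: 0, 9: 0, 10: 0, 11: 0, 12: 0, 13: 0, 14: 0, 15: 0, 16: 0, 17: 0, 18: 0, 19: 0, 20: 0, 21: 0, 22: 0, 23: 0, 24: 0}
{-100: 6, -99: 5, -98: 2, -34: 4, -33: 13, -32: 14, -31: 14, -30: 16, -29: 16, -28: 16, -27: 16, -20: 4, -19: 12, -18: 15, -17: 15, -16: 14, -15: 15, -14: 15, -13: 16, -12: 14, -11: 15, -10: 13, -9: 15, -8: 13, -7: 18, -6: 14, -5: 14, -4: 12, -3: 9, -2: 13, -1: 14, 0: 12}
cass Y [-0.09820229 -0.02575686]
```

The crank is steady at 10.20 rad in both readings. The jaw plate is on the block at a 64 mm gap and compressed about 1.7 mm, roughly 43 N, which corresponds to a 6 to 6.5 N push. The block is square, the robot is clear, and I hand in.

```bash
python3 -c "
from cell import hand_in
print(hand_in())"
```

```text
the job is handed in; nothing more can be done
None
```

I laid the large wax block flat and square on the clamp bed and cranked until the jaw bit, at a peak push of 7.6 N. On release the crank eased back slightly and then held, leaving about 43 N by my estimate on the block. Nothing else on the bench looked moved, and I handed in at about 18 s.

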